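# Ram a jammed bar offcut out of a box tube

## Task

A red-ended offcut is jammed in the slotted box tube on the stand. Take the ram rod by its orange grip, push the offcut with the rod right out of the far end of the tube so that it lies in the blue catch tray, without touching it with the gripper, then lay the rod back on its wooden rest as it lay before, shaft between the two pegs. Leave the cans, the tape roll and the wrench where they are.

Things in the scene. Friction and masses are not known exactly. Their poses are not given: they have to be found in the camera images.
- stand: Fixed stand holding the aluminium box tube. Origin on the bench below the tube's middle; z up; y along the tube, from near mouth to far end and tray: the push direction. Tube 110 mm long (y -55 to 55), outside 62 mm wide (x), z 85 to 145 mm. Green pedestal under it; grey base plate 8 mm thick, 150 mm wide, from y = -75 mm. Nothing else stands before the mouth.
- tube_mouth (a point): Centre of the near mouth, where the rod goes in, 115 mm above the bench; axes as the stand's. The bore is 52 mm wide and 50 mm high (z 90 to 140 mm), open at both ends, with a 22 mm wide slot all along its top through which the offcut is seen.
- tube_exit (a point): Centre of the bore's far end, 115 mm up; axes as the stand's. Two steel spring pads on the side walls (stand y -7 to 43 mm, z 102 to 126 mm) jam the offcut: sliding it takes about 4 to 15 N. Empty, they leave 39 mm between them. The offcut drops into the tray once its rear face is pushed 15 to 20 mm past this point.
- tray_floor (a point): Centre of the inner floor of the blue open tray beyond the tube's far end, 48 mm above the bench; axes as the stand's. Tray 140 mm (x) by 170 mm (y), walls 4 mm thick, rim 80 mm above the bench; its near wall stands at the tube's far end, below the bore.
- offcut_center (a point): Centre of the jammed square-bar offcut, steel grey with red painted ends, 44 x 44 mm and 70 mm long along its y axis (along the tube at the start), 0.2 to 0.4 kg. It starts wholly inside the tube.
- offcut: The same offcut; origin at the centre of its underside.
- rod_grip (a point): Centre of the ram rod's orange grip block, 36 mm wide (rod's x), 50 mm long (y), 50 mm high (z); on its flat underside the rod stands level. The rod's y axis points along the shaft from block to head, which lies 175 mm ahead. 0.35 kg, balancing 15 mm ahead of the block's centre. Grip it from above, across its x.
- rod_tip (a point): Centre of the flat end face of the rod's black rubber head, 175 mm ahead of rod_grip along the rod's y. Head 32 mm in diameter, 20 mm long; aluminium shaft 20 mm in diameter, 130 mm long, between block and head.
- rod: The whole ram rod; origin at the centre of the grip block's underside, 25 mm below rod_grip.
- rest: Fixed wooden rest board, 90 mm (x) by 240 mm (y), 15 mm thick, origin on the bench below its centre, z up. Two pegs, 10 mm in diameter, up to 55 mm above the bench, at x = -24 and 24, y = 20 mm: the shaft lies between them. A stop strip, top 25 mm up, is at y = -114 mm. At the start the rod's grip centre is near x = 0, y = -75, z = 40 mm, rod and rest y axes in line.
- tape: Bystander: cardboard-coloured roll of tape lying flat, outer diameter 90 mm, 30 mm high, origin at the centre of its underside.
- can_green: Bystander: upright green spray can, 64 mm in diameter, 175 mm high, origin at the centre of its underside.
- can_red: Bystander: red spray can, same size, origin at the centre of its underside.
- can_yellow: Bystander: yellow spray can, same size, origin at the centre of its underside.
- wrench: Bystander: steel wrench lying flat on the bench, about 180 mm long; origin in its middle, at its underside.
Things that resemble listed ones, but are neither listed nor needed, are in the scene too. What is shaped like the rod but turquoise is not meant. Of the things that look like the offcut, the larger one is meant.

How it is judged:
By the outcome, as a careful person would: the job done as asked, in the order asked, and still so for the second after the job is handed in, with the robot touching nothing.
It also fails if it takes over 54 s, if anything falls off the work surface, if the arm or the gripper's body presses on something with over 40 N, if the wrist force passes 120 N, or if a joint passes its speed limit or range.

## Robot

A 7-joint arm with a two-finger parallel gripper is mounted at the origin on the work surface. World frame = base frame: x ahead of the robot, y to its left, z up, the work surface at z = 0. Lengths are in m, angles in rad, forces in N, time in s.
With the tool pointing down it reaches from about 0.4 to 0.85 m from the base axis. Payload 10.4 kg.
Tool frame: the origin (TCP) lies between the finger pads; the fingertips stand 17 mm ahead of it and the grasp point (between the pads) lies 2 mm behind it; x points along the fingers, y is the direction in which the jaws open and shut, and the axes are right-handed (so a half turn about x gives the same grasp; the last joint's range is limited). The gripper opens to 87 mm and grips with 3 to 60 N. Pads are 19 mm wide; open, the fingers measure 117 mm over their backs; the gripper's body (75 mm by 190 mm) begins 51 mm behind the grasp point.
Start: joints at [-1.347, 0.332, -0.065, 1.46, 0.022, 1.35, -0.088], TCP at [0.153, 0.606, 0.24] pointing down, gripper open.
Joint ranges: [-2.6, 2.6], [-0.5, 2.12], [-1.47, 1.34], [0.16, 2.42], [-1.27, 4.41], [0.06, 2.06], [-2.6, 2.6]. Speed limits (rad/s): [2.22, 2.22, 2.79, 2.79, 3.14, 3.14, 3.14].

## Interface

Orientations are given as a unit quaternion [x, y, z, w].
In Python, from bench import r, optics, close_job gives the robot as it stands.
- The arm moves only by the shell command python3 -m inch 'ROWS' [OPENING] [FORCE]. ROWS is JSON, a list of rows, each an object with "translation": the shift along the tool's x, y, z in cm, a list of three; "spin": the turn about the tool's x in degrees. In form: [{"translation": [tx, ty, tz], "spin": spin}, ...]. A call has 1 to 20 rows; each row shifts and turns the pose as measured when the row begins, along the tool's axes as they then stand; what a row does not reach is not made up. A row lasts 1/8 s, in which the tool goes at most 62.5 mm and 10.7 degrees, less where a joint would pass 70% of its speed; a pose out of reach is approached as far as the arm can. A call is refused whole if a number of a shift passes 6.25 or a number of a turn 10.7, either way. A call with a gripper value outside its range is refused whole. OPENING is the closure, from 0 (fully open) to 1 (shut), set as the call begins (- or left out, the last holds). The fingers move at their own pace and stop on an object; FORCE is the grip in N (left out, the last holds). Time passes only in rows, so rows that do not move let the fingers close. It gives the time, the measured TCP pose, the force and the opening at its end, in the units of the state.
- r.read_state(): the state, without advancing time (a new reading comes with each control period).
- optics.camera(name): name is "side" or "top" or "wrist"; returns the picture (420x560x3 uint8, red, green, blue); there is no depth.
- optics.camera_model(name): a dict with "camera_matrix" (3x3 intrinsics, pixels), "dist" ([k1, k2, p1, p2, k3] as OpenCV has them; the pictures are not rectified), "world_from_camera" (4x4, takes a point from camera to world coordinates); the wrist camera has in their place "tool_from_camera" (4x4, takes a point from camera to tool coordinates, whose origin is the TCP and whose axes are the tool frame's). Camera axes: x right, y down, z forward; pixel columns grow to the right and rows downward; lengths in m; the calibration is good to about 2 mm. A picture is of the moment at which its call begins: read the wrist's pose just before it. camera_model takes no time and is no camera call.
- close_job(): hands the job in, once; it reports no verdict.
The state is a dict: "time": time; "joint_positions": joint angles; "joint_vel": joint speeds; "joint_torque": joint torques, N m; "ee_pos": TCP position; "eef_rot": TCP orientation; "ft_force": force on the tool from outside, world axes, zero at the start; "torque": the same for the moment, N m; "width": finger opening in m.
Only numpy, scipy, OpenCV 4.12 (cv2) and the standard library are available. Lean on these libraries where they do the work, as an engineer would, in place of code of your own. Each camera call takes 0.05 s, during which the arm holds its last target.

## Working session

There is one attempt and no reset: what is moved stays moved. The work goes in short steps, Python scripts to look and compute and a shell command to move; the robot and the scene stay as the last step left them, time stands still between calls to the robot, and variables do not carry over. Pictures are saved under pics/ and viewed, and the job is handed in when it is done.

```bash
ls; mkdir -p pics
python3 - <<'E'
from bench import r, optics
import cv2,json
s=r.read_state();print({k:s[k] for k in('time','ee_pos','eef_rot','width','ft_force')})
for n in('side','top','wrist'):
    im=optics.camera(n);cv2.imwrite(f'pics/{n}0.png',im[:,:,::-1])
    m=optics.camera_model(n);print(n,{k:(v.tolist() if hasattr(v,'tolist') else v) for k,v in m.items()})
E
```

```text
pics
{'time': 0.0, 'ee_pos': array([0.15258831, 0.60573108, 0.23876744]), 'eef_rot': array([ 0.08651649,  0.70176173, -0.08748762,  0.70170598]), 'width': 0.08684881073002707, 'ft_force': array([-0.31788638,  0.08980281, -0.73790456])}
side {'camera_matrix': [[505.3793199785121, 0.0, 281.845781285083], [0.0, 505.3793199785121, 210.4482570052558], [0.0, 0.0, 1.0]], 'dist': [-0.09932552665917871, 0.0, 0.0, 0.0, 0.0], 'world_from_camera': [[-0.9906655298531426, -0.0918571265634131, 0.10071780508085573, 0.33892542929346287], [-0.13491551295394552, 0.5551085248708174, -0.8207632606178948, 1.1870123347786545], [0.019483642502517214, -0.8266902648000991, -0.5623198322659231, 0.971207452020356], [0.0, 0.0, 0.0, 1.0]]}
top {'camera_matrix': [[473.6109907810071, 0.0, 279.44266071086804], [0.0, 473.6109907810071, 219.2811401557819], [0.0, 0.0, 1.0]], 'dist': [-0.12768528039076285, 0.0, 0.0, 0.0, 0.0], 'world_from_camera': [[0.0273350293051577, -0.989067030384852, 0.14491102642165174, 0.3178403402647049], [-0.9995867097612183, -0.025754572106318402, 0.012771518483038351, -0.07367756382272472], [-0.008899766380546958, -0.14520024594094505, -0.9893622606189609, 1.3040332970118498], [0.0, 0.0, 0.0, 1.0]]}
wrist {'camera_matrix': [[304.88116394073256, 0.0, 280.06335341658826], [0.0, 304.88116394073256, 211.0889592823768], [0.0, 0.0, 1.0]], 'dist': [-0.0005638299085195897, 0.0, 0.0, 0.0, 0.0], 'tool_from_camera': [[0.0014648706724038872, -0.3027279678899269, 0.9530758792515658, -0.14670681733430996], [0.9999979847292774, 0.0017518814426513445, -0.000980534951644057, -0.0001860390471777329], [-0.0013728405929431026, 0.9530753949025454, 0.30272992409086374, -0.08403864159018541], [0.0, 0.0, 0.0, 1.0]]}
```

View pics/top0.png

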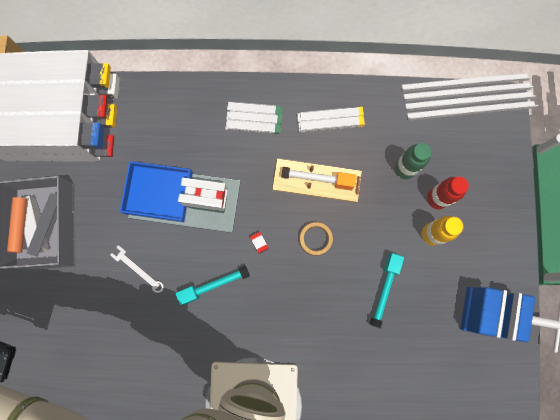

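View pics/side0.png

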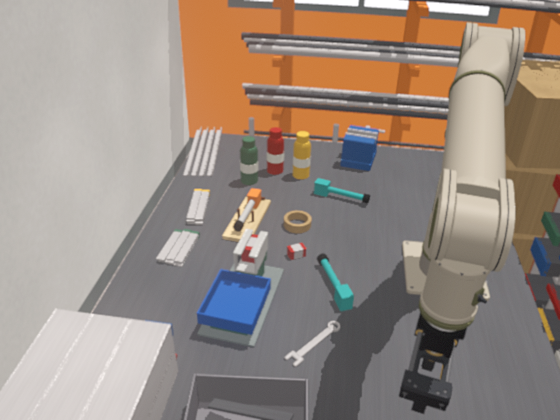

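View pics/wrist0.png

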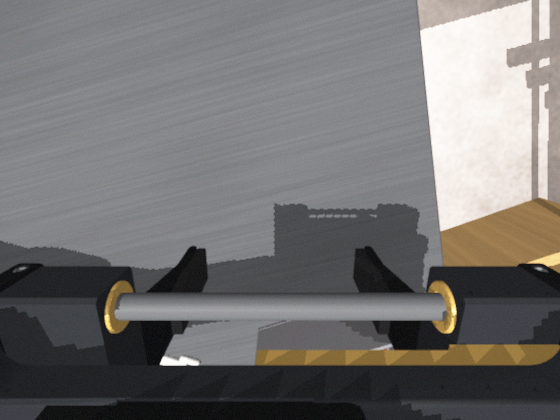

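The top view shows three rod-like things: the orange-gripped one on the rest at (346,181) to (285,173), and turquoise ones at (187,295) and (395,263). There are two offcuts: the one in the tube at (203,193) and a small loose one at (259,242). The orange-gripped rod and the offcut in the tube (the larger one) fit the description. I'll confirm both in an enlarged crop.

Run:
```python
import cv2
a=cv2.imread('pics/top0.png')
cv2.imwrite('pics/crop1.png',cv2.resize(a[145:265,110:370],None,fx=3,fy=3,interpolation=cv2.INTER_CUBIC))
a=cv2.imread('pics/side0.png')
cv2.imwrite('pics/crop2.png',cv2.resize(a[170:350,190:350],None,fx=3.3,fy=3.3,interpolation=cv2.INTER_CUBIC))
```

```text
(no output)
```

View pics/crop1.png

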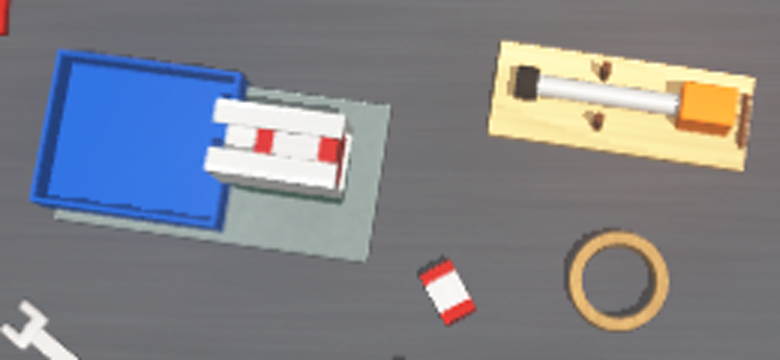

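View pics/crop2.png

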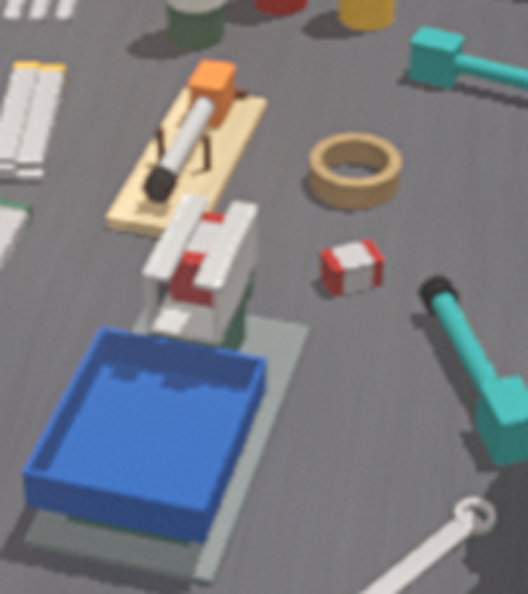

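The crop confirms both: the orange-gripped rod lies between the pegs, and the large red-ended bar is visible in the tube slot. Next I need larger crops to read off corners.

Run:
```python
import cv2
a=cv2.imread('pics/top0.png')
def c(n,im,x,y,w,h,f):cv2.imwrite(f'pics/{n}.png',cv2.resize(im[y:y+h,x:x+w],None,fx=f,fy=f,interpolation=cv2.INTER_CUBIC))
c('z1',a,270,150,95,60,8)
c('z2',a,170,165,80,70,8)
b=cv2.imread('pics/side0.png')
c('z3',b,220,180,60,70,8)
c('z4',b,225,225,70,60,8)
```

```text
(no output)
```

View pics/z1.png

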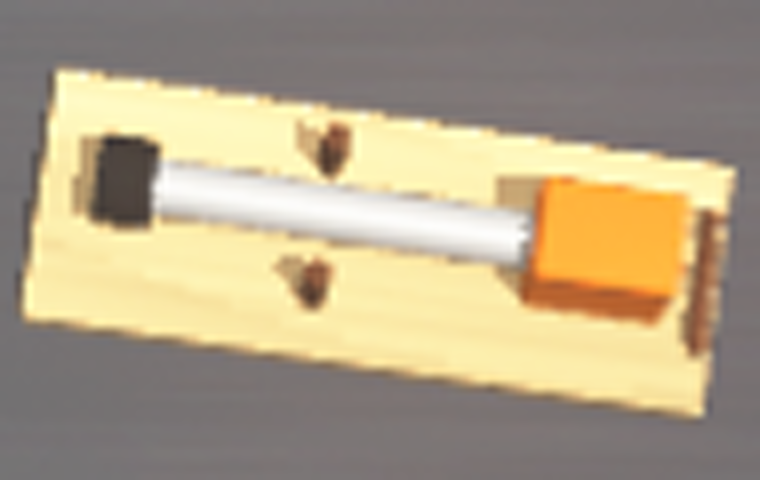

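View pics/z2.png

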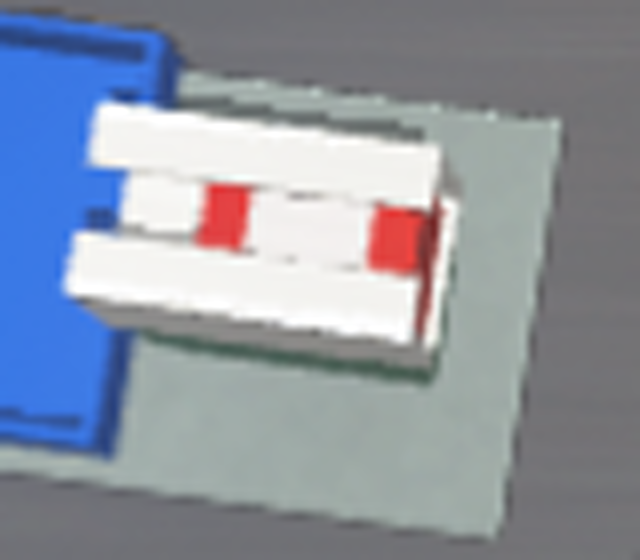

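View pics/z3.png

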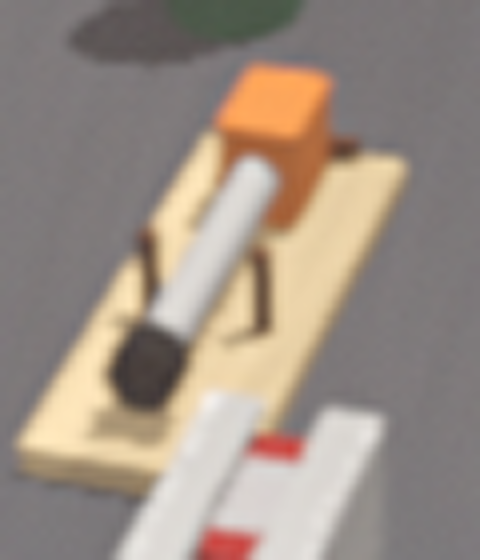

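View pics/z4.png

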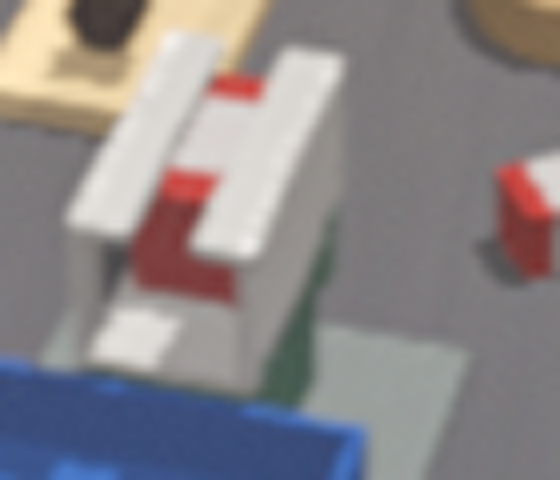

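```bash
cat > h.py <<'E'
import numpy as np, cv2
from scipy.optimize import least_squares
from bench import optics
M={n:optics.camera_model(n) for n in('side','top','wrist')}
def proj(cam,P,W=None):
    m=M[cam];W=np.array(m['world_from_camera'] if W is None else W);P=np.atleast_2d(P)
    R=W[:3,:3].T;t=-R@W[:3,3]
    return cv2.projectPoints(P.astype(float),cv2.Rodrigues(R)[0],t,np.array(m['camera_matrix']),np.array(m['dist'],float))[0][:,0]
def pl(p,L):
    c,s=np.cos(p[2]),np.sin(p[2]);L=np.atleast_2d(L).astype(float)
    return np.c_[p[0]+c*L[:,0]-s*L[:,1],p[1]+s*L[:,0]+c*L[:,1],L[:,2]]
def fit(obs,p0,yaw=None):
    # obs: (cam,u,v,lx,ly,lz mm)
    def f(p):
        if yaw is not None:p=np.r_[p[:2],yaw]
        return np.concatenate([proj(o[0],pl(p,np.array(o[3:])/1000))[0]-o[1:3] for o in obs])
    s=least_squares(f,p0[:2] if yaw is not None else p0,loss='soft_l1')
    return s.x,f(s.x).reshape(-1,2)
def cr(x0,y0,f):return lambda u,v:((u+.5)/f-.5+x0,(v+.5)/f-.5+y0)
E
cat > m1.py <<'E'
from h import *
a=cr(270,150,8);b=cr(170,165,8);c=cr(220,180,8);d=cr(225,225,8)
T,S='top','side'
rest=[(T,*a(55,68),45,120,15),(T,*a(738,165),45,-120,15),(T,*a(703,415),-45,-120,15),(T,*a(22,318),-45,120,15),
 (S,*c(408,160),-45,-120,15),(S,*c(18,448),45,120,15)]
rod=[(T,*a(545,178),18,25,65),(T,*a(690,193),18,-25,65),(T,*a(670,302),-18,-25,65),(T,*a(527,283),-18,25,65),
 (S,*c(332,73),-18,-25,65),(S,*c(300,136),-18,25,65),(S,*c(218,122),18,25,65),(S,*c(252,66),18,-25,65),(S,*c(145,366),0,175,40)]
st=[(T,*b(93,100),31,55,145),(T,*b(442,148),31,-55,145),(T,*b(415,345),-31,-55,145),(T,*b(65,292),-31,55,145),
 (T,*b(562,120),75,-75,8),(T,*b(497,537),-75,-75,8),
 (S,*d(165,32),31,-55,145),(S,*d(345,55),-31,-55,145),(S,*d(250,258),-31,55,145),(S,*d(68,222),31,55,145),(S,*d(470,350),-75,-75,8)]
for n,o,p0 in(('rest',rest,[.5,-.1,0]),('rod',rod,[.5,-.2,0]),('stand',st,[.5,.1,0])):
    p,e=fit(o,p0);print(n,p.round(4),np.degrees(p[2]).round(2));print(e.round(1).tolist())
E
python3 m1.py
```

```text
rest [ 0.6204 -0.1583 -0.1183] -6.78
[[0.2, 0.4], [-0.5, 0.3], [0.1, 0.3], [-0.4, 0.1], [-0.9, -0.6], [-0.4, -1.0]]
rod [ 0.6107 -0.2323 -0.1103] -6.32
[[-0.5, 0.4], [-0.2, 1.0], [0.8, 0.3], [0.2, 0.2], [-0.3, -0.1], [-0.5, -0.4], [-0.6, -0.2], [-0.5, -0.8], [-0.2, 1.7]]
stand [ 0.5505  0.1401 -0.1086] -6.22
[[0.4, 0.7], [-0.5, 0.2], [-0.9, -0.3], [-0.2, 0.6], [-0.0, 0.2], [0.1, 0.7], [0.0, -0.8], [-0.8, -0.0], [-0.3, -0.8], [-0.6, -0.3], [-0.2, -0.7]]
```

Run:
```python
from h import *
from bench import r
from scipy.spatial.transform import Rotation as R
s=r.read_state();m=R.from_quat(s['eef_rot']).as_matrix();print(m.round(3))
a=cr(110,145,3)
# bystanders: base approx
for n,u,v,z in(('green',418,153,.175),('red',458,186,.175),('yel',453,226,.175),('tape',316,239,.03),('small',259,242,.02)):
    x=least_squares(lambda p:proj('top',[p[0],p[1],z])[0]-(u,v),[.5,0]).x;print(n,x.round(3))
```

```text
[[-0.     0.244  0.97 ]
 [-0.001  0.97  -0.244]
 [-1.    -0.001  0.   ]]
green [ 0.659 -0.399]
red [ 0.578 -0.499]
yel [ 0.478 -0.483]
tape [ 0.453 -0.157]
small [ 0.442 -0.003]
```

```bash
python3 - <<'E'
import numpy as np
for k in(5.0,5.5,6.0):
  for n in (16,17,18):
    p=np.array([.153,.606]);a=np.radians(75.9)
    sp=82.4/n
    for i in range(n):
        z=np.array([np.sin(a),-np.cos(a)]);p=p+z*k/100;a-=np.radians(sp)
    print(k,n,round(sp,2),p.round(3))
E
python3 -m inch '[{"translation":[0,0,5.5],"spin":5},{"translation":[0,0,5.5],"spin":5},{"translation":[0,0,5.5],"spin":5},{"translation":[0,0,5.5],"spin":5},{"translation":[0,0,5.5],"spin":5},{"translation":[0,0,5.5],"spin":5}]' 0
```

```text
5.0 16 5.15 [0.597 0.023]
5.0 17 4.85 [ 0.623 -0.015]
5.0 18 4.58 [ 0.649 -0.053]
5.5 16 5.15 [ 0.641 -0.036]
5.5 17 4.85 [ 0.67  -0.077]
5.5 18 4.58 [ 0.699 -0.119]
6.0 16 5.15 [ 0.686 -0.094]
6.0 17 4.85 [ 0.717 -0.139]
6.0 18 4.58 [ 0.748 -0.184]
time: 0.9
ee_pos: [0.4462, 0.4575, 0.236]
eef_rot: [0.266, 0.656, -0.269, 0.654]
ft_force: [0.4, 0.5, -0.5]
width: 0.0872
```

```bash
cat > go.py <<'E'
import sys,numpy as np
from bench import r
from scipy.spatial.transform import Rotation as R
def to(x,y,z,yang):
    s=r.read_state();m=R.from_quat(s['eef_rot']).as_matrix()
    d=np.array([x,y,z])-s['ee_pos'];a=np.degrees(np.arctan2(m[1,1],m[0,1]))
    print('t',round(s['time'],2),'pos',np.round(s['ee_pos'],4),'yang',round(a,2),'tool cm',(m.T@d*100).round(2),'spin',round((a-yang+180)%360-180,2),'tilt',np.degrees(np.arccos(-m[2,0])).round(2),'F',np.round(s['ft_force'],1),'w',round(s['width'],4))
if __name__=='__main__':to(*map(float,sys.argv[1:5]))
E
python3 go.py .6107 -.2323 .2 -6.4
```

```text
t 0.9 pos [0.4462 0.4575 0.236 ] yang 45.58 tool cm [  3.72 -37.74  60.03] spin 51.98 tilt 0.28 F [ 0.4  0.5 -0.5] w 0.0872
```

```bash
python3 -m inch '[{"translation":[0,-3.1,5],"spin":4.6},{"translation":[0,-2.7,5.2],"spin":4.6},{"translation":[0,-2.3,5.4],"spin":4.6},{"translation":[0,-1.9,5.6],"spin":4.6},{"translation":[0,-1.5,5.8],"spin":4.6},{"translation":[0,-1.1,5.9],"spin":4.6},{"translation":[0,-0.6,5.9],"spin":4.6},{"translation":[0,-0.2,5.9],"spin":4.6},{"translation":[0,0.3,5.9],"spin":4.6},{"translation":[0,0.8,5.8],"spin":4.6}]'; python3 go.py .6107 -.2323 .2 -6.4
```

```text
time: 2.15
ee_pos: [0.5697, -0.1401, 0.2358]
eef_rot: [-0.507, -0.491, 0.51, -0.491]
ft_force: [0.6, 0.7, -0.2]
width: 0.0869
t 2.15 pos [ 0.5697 -0.1401  0.2358] yang -2.01 tool cm [3.59 4.43 9.06] spin 4.39 tilt 0.3 F [ 0.6  0.7 -0.2] w 0.0869
```

```bash
python3 -m inch '[{"translation":[1.8,2.2,4.5],"spin":4.4},{"translation":[1.8,2,4.4],"spin":0},{"translation":[0,0,0],"spin":0}]'; python3 go.py .6107 -.2323 .04 -6.4
python3 - <<'E'
from bench import r, optics
import cv2
s=r.read_state();print(s['ee_pos'].tolist(),s['eef_rot'].tolist())
cv2.imwrite('pics/w1.png',optics.camera('wrist')[:,:,::-1])
E
```

```text
time: 2.52
ee_pos: [0.6044, -0.2404, 0.1983]
eef_rot: [-0.527, -0.468, 0.532, -0.469]
ft_force: [-0.0, -0.4, -0.2]
width: 0.0869
t 2.52 pos [ 0.6044 -0.2404  0.1983] yang -6.98 tool cm [15.82  0.59 -0.98] spin -0.58 tilt 0.42 F [-0.  -0.4 -0.2] w 0.0869
[0.6044201976901854, -0.24042481630480148, 0.19831464728440873] [-0.5269105987604894, -0.46839016444109244, 0.5320583428019912, -0.46892408194025165]
```

View pics/w1.png

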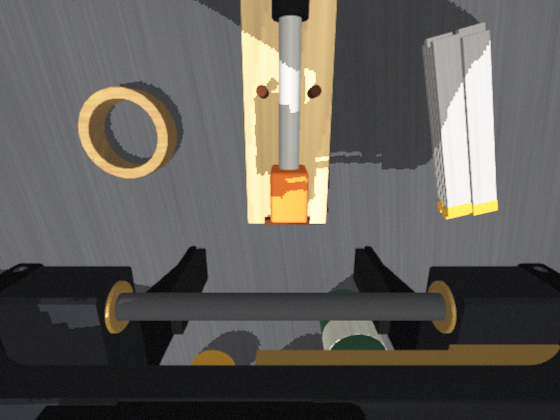

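The wrist picture shows the orange block's top face between (271,194), (308,193), (308,221) and (270,222), with the shaft straight up to the head at (291,10). The pegs are at (262,92) and (315,92), and the green can is well behind. I'll fit these to refine the pose.

Run:
```python
import cv2
a=cv2.imread('pics/w1.png')
cv2.imwrite('pics/w1z.png',cv2.resize(a[0:240,230:350],None,fx=2.5*2,fy=2.5,interpolation=cv2.INTER_CUBIC))
cv2.imwrite('pics/w1y.png',cv2.resize(a[155:235,235:345],None,fx=7,fy=7,interpolation=cv2.INTER_CUBIC))
```

```text
(no output)
```

View pics/w1y.png

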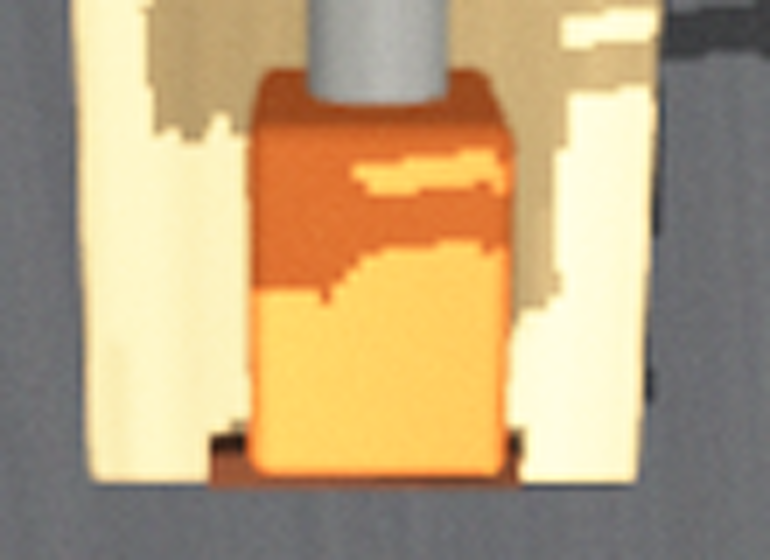

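```bash
cat > m2.py <<'E'
from h import *
from scipy.spatial.transform import Rotation as R
s=([0.6044201976901854, -0.24042481630480148, 0.19831464728440873],[-0.5269105987604894, -0.46839016444109244, 0.5320583428019912, -0.46892408194025165])
W=np.eye(4);W[:3,:3]=R.from_quat(s[1]).as_matrix();W[:3,3]=s[0]
M['wrist']['world_from_camera']=W@np.array(M['wrist']['tool_from_camera'])
y=cr(235,155,7)
rod=[('wrist',*y(248,125),-18,25,65),('wrist',*y(514,125),18,25,65),('wrist',*y(508,475),18,-25,65),('wrist',*y(248,475),-18,-25,65),('wrist',290.5,19,0,155,40)]
rest=[('wrist',*y(90,482),-45,-120,15),('wrist',*y(640,485),45,-120,15),('wrist',262.5,92,-24,20,55),('wrist',315,92,24,20,55),('wrist',241,0,-45,101,15)][:4]
for n,o,p0 in(('rod',rod,[.6,-.23,-.11]),('rest',rest,[.6,-.15,-.11])):
    p,e=fit(o,p0);print(n,p.round(4),np.degrees(p[2]).round(2));print(e.round(1).tolist())
E
python3 m2.py
```

```text
rod [ 0.6126 -0.2351 -0.1241] -7.11
[[-0.3, -0.4], [0.6, -0.2], [-0.2, 0.5], [0.1, 0.3], [-0.1, -0.0]]
rest [ 0.6209 -0.1605 -0.1223] -7.01
[[0.2, 0.5], [-0.3, 0.4], [-0.8, -0.3], [0.9, -0.2]]
```

```bash
python3 go.py .6118 -.234 .038 -6.9; python3 -m inch '[{"translation":[4,0.7,-0.6],"spin":0},{"translation":[4,0,0],"spin":0},{"translation":[4,0,0],"spin":0},{"translation":[1,0,0],"spin":0}]' ; python3 go.py .6118 -.234 .038 -6.9
```

```text
t 2.58 pos [ 0.6052 -0.238   0.1991] yang -6.83 tool cm [16.1   0.66 -0.54] spin 0.07 tilt 0.31 F [-0.2  0.4  0.6] w 0.0874
time: 3.08
ee_pos: [0.6156, -0.2271, 0.0686]
eef_rot: [0.527, 0.47, -0.527, 0.472]
ft_force: [-0.9, 0.6, 0.4]
width: 0.0869
t 3.08 pos [ 0.6156 -0.2271  0.0686] yang -6.43 tool cm [ 3.06 -0.3   0.73] spin 0.47 tilt 0.12 F [-0.9  0.6  0.4] w 0.0869
```

```bash
python3 -m inch '[{"translation":[1.5,-0.25,0.6],"spin":0.4},{"translation":[1.1,0,0.1],"spin":0},{"translation":[0,0,0],"spin":0}]'; python3 go.py .6118 -.234 .038 -6.9;  python3 -m inch '[{"translation":[0,0,0],"spin":0}]'; python3 go.py .6118 -.234 .038 -6.9
```

```text
time: 3.45
ee_pos: [0.6138, -0.2335, 0.0441]
eef_rot: [0.53, 0.468, -0.528, 0.471]
ft_force: [-0.8, 0.4, -0.7]
width: 0.0867
t 3.45 pos [ 0.6138 -0.2335  0.0441] yang -6.77 tool cm [ 0.6  -0.2   0.08] spin 0.13 tilt 0.31 F [-0.8  0.4 -0.7] w 0.0867
time: 3.58
ee_pos: [0.6143, -0.2338, 0.0449]
eef_rot: [0.53, 0.468, -0.527, 0.472]
ft_force: [-0.2, 0.0, 0.2]
width: 0.0867
t 3.58 pos [ 0.6143 -0.2338  0.0449] yang -6.78 tool cm [ 0.69 -0.25  0.05] spin 0.12 tilt 0.38 F [-0.2  0.   0.2] w 0.0867
```

```bash
python3 -m inch '[{"translation":[0.7,-0.2,0.05],"spin":0},{"translation":[0,0,0],"spin":0}]'; python3 go.py .6118 -.234 .038 -6.9;  python3 -m inch '[{"translation":[0,0,0],"spin":0},{"translation":[0,0,0],"spin":0},{"translation":[0,0,0],"spin":0},{"translation":[0,0,0],"spin":0}]' 1 50; python3 go.py .6118 -.234 .038 -6.9
```

```text
time: 3.82
ee_pos: [0.6127, -0.2342, 0.0384]
eef_rot: [0.53, 0.467, -0.527, 0.472]
ft_force: [-1.0, 1.0, -0.1]
width: 0.0871
t 3.83 pos [ 0.6127 -0.2342  0.0384] yang -6.77 tool cm [ 0.04 -0.09 -0.01] spin 0.13 tilt 0.46 F [-1.   1.  -0.1] w 0.0871
time: 4.32
ee_pos: [0.613, -0.2342, 0.0388]
eef_rot: [0.53, 0.467, -0.527, 0.472]
ft_force: [-0.4, -0.2, 0.0]
width: 0.055
t 4.33 pos [ 0.613  -0.2342  0.0388] yang -6.77 tool cm [ 0.08 -0.12 -0.01] spin 0.13 tilt 0.5 F [-0.4 -0.2  0. ] w 0.055
```

```bash
python3 -m inch '[{"translation":[0,0,0],"spin":0},{"translation":[0,0,0],"spin":0},{"translation":[0,0,0],"spin":0},{"translation":[0,0,0],"spin":0}]' 1 50; python3 go.py .6118 -.234 .038 -6.9
```

```text
time: 4.82
ee_pos: [0.613, -0.2342, 0.0388]
eef_rot: [0.53, 0.467, -0.527, 0.472]
ft_force: [-0.6, -0.8, -0.4]
width: 0.0357
t 4.83 pos [ 0.613  -0.2342  0.0388] yang -6.77 tool cm [ 0.08 -0.12 -0.01] spin 0.13 tilt 0.5 F [-0.6 -0.8 -0.4] w 0.0357
```

```bash
python3 -m inch '[{"translation":[-2.5,0,0],"spin":0},{"translation":[-4,0,0],"spin":0},{"translation":[-1.5,0,0],"spin":0},{"translation":[0,0,0],"spin":0}]'; python3 go.py .5220 -.1234 .1138 -6.2
```

```text
time: 5.32
ee_pos: [0.6105, -0.2331, 0.1175]
eef_rot: [0.529, 0.469, -0.528, 0.471]
ft_force: [-0.0, 0.5, -4.4]
width: 0.0359
t 5.33 pos [ 0.6105 -0.2331  0.1175] yang -6.76 tool cm [  0.33 -10.08  -9.85] spin -0.56 tilt 0.18 F [-0.   0.5 -4.4] w 0.0359
```

```bash
python3 -m inch '[{"translation":[0,-2.5,-2.3],"spin":-0.5},{"translation":[0,-3.5,-3],"spin":0},{"translation":[0,-3,-3],"spin":0},{"translation":[0,-1,-1],"spin":0},{"translation":[0,0,0],"spin":0}]'; python3 go.py .5220 -.1234 .1138 -6.2
python3 - <<'E'
from bench import r, optics
import cv2
for n in('top','side','wrist'):
    s=r.read_state()
    im=optics.camera(n)[:,:,::-1];cv2.imwrite(f'pics/{n}2.png',im)
    print(n,s['ee_pos'].tolist(),s['eef_rot'].tolist())
a=cv2.imread('pics/top2.png');b=cv2.imread('pics/side2.png')
def c(n,im,x,y,w,h,f):cv2.imwrite(f'pics/{n}.png',cv2.resize(im[y:y+h,x:x+w],None,fx=f,fy=f,interpolation=cv2.INTER_CUBIC))
c('t2z',a,180,150,130,90,6);c('s2z',b,210,170,110,100,6)
E
```

```text
time: 5.95
ee_pos: [0.5154, -0.1261, 0.1095]
eef_rot: [-0.524, -0.473, 0.528, -0.471]
ft_force: [0.2, -0.7, -2.8]
width: 0.0355
t 5.95 pos [ 0.5154 -0.1261  0.1095] yang -6.19 tool cm [-0.44  0.62 -0.34] spin 0.01 tilt 0.36 F [ 0.2 -0.7 -2.8] w 0.0355
top [0.5154121416437563, -0.12609586088148167, 0.10949077210077608] [-0.5244231297075485, -0.47346645806336674, 0.5281233103331716, -0.4710580252998591]
side [0.5157198726422594, -0.12665119063872451, 0.10955042706822588] [-0.524497168371167, -0.47318571108592467, 0.5283239431411193, -0.47103271043373957]
wrist [0.5160954806237058, -0.12740313579195978, 0.10981656015712912] [-0.5246960041137989, -0.4726894327669151, 0.5285621826273608, -0.4710422725336921]
```

View pics/t2z.png

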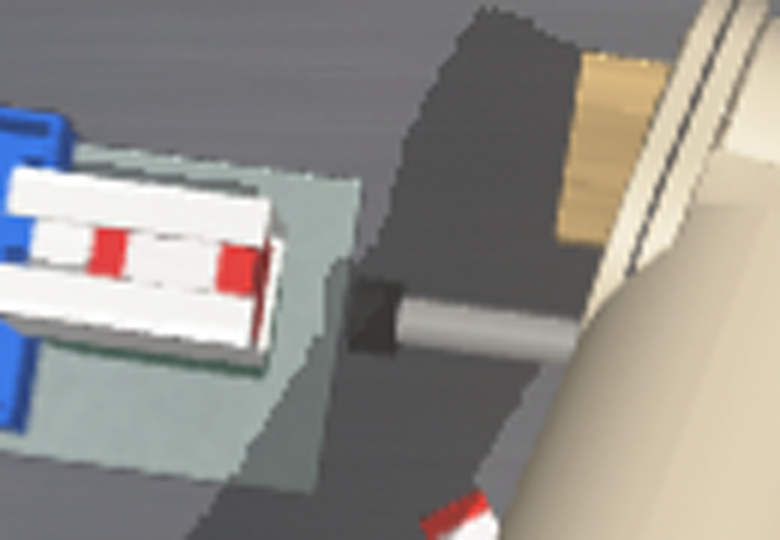

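View pics/s2z.png

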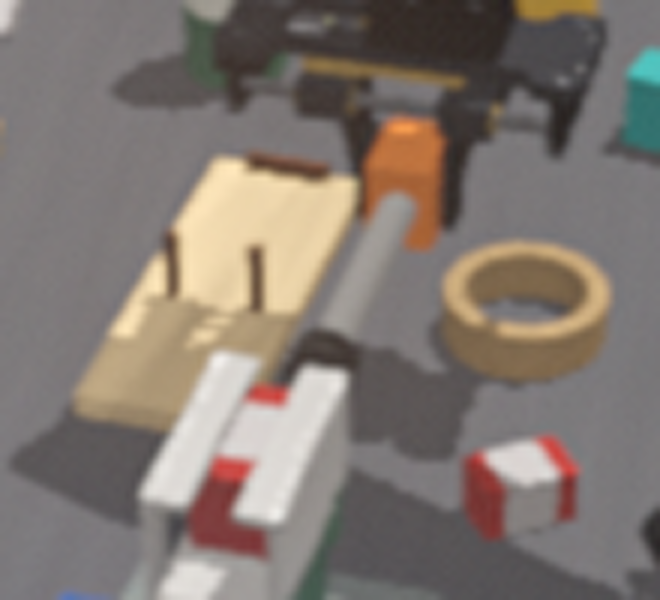

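View pics/wrist2.png

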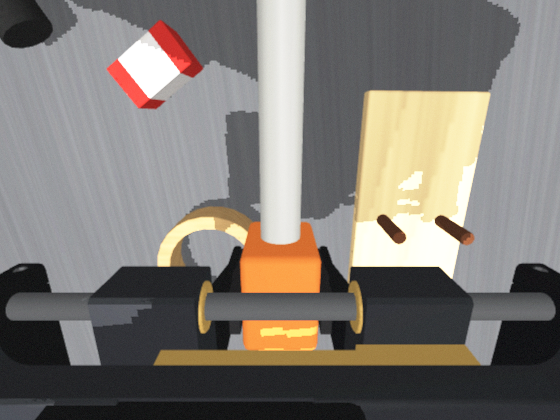

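```bash
cat > ov.py <<'E'
from h import *
from scipy.spatial.transform import Rotation as R
P=np.array([0.5157,-0.1266,0.1096]);q=[-0.5245,-0.4732,0.5283,-0.4710]
m=R.from_quat(q).as_matrix()
# rod axes: y=-tool z, x=tool y, z=-tool x ; centre = P - toolx*0.0012
def rodpts(L,dp=0.):
    L=np.atleast_2d(L)/1000
    return P+np.outer(L[:,0],m[:,1])-np.outer(L[:,1],m[:,2])-np.outer(L[:,2]+.0012-np.sin(dp)*L[:,1],m[:,0])
st=(0.5505,0.1401,-0.1086)
th=np.linspace(0,2*np.pi,24)
ring=lambda y,r:np.c_[r*np.cos(th),0*th+y,r*np.sin(th)]
bb=lambda x,y0,y1,z0,z1:[np.array(e,float) for e in ([(-x,y0,z1),(x,y0,z1),(x,y1,z1),(-x,y1,z1),(-x,y0,z1)],[(-x,y0,z0),(x,y0,z0),(x,y1,z0),(-x,y1,z0),(-x,y0,z0)])]
if __name__=='__main__':
  for n,x,y,w,h,f in(('top',180,150,130,90,6),('side',210,170,110,100,6)):
    im=cv2.imread(f'pics/{n}2.png');im=cv2.resize(im[y:y+h,x:x+w],None,fx=f,fy=f,interpolation=cv2.INTER_CUBIC)
    L=[(rodpts(l),(0,255,0)) for l in [ring(175,16),ring(155,16),ring(155,10),ring(25,10)]+bb(18,-25,25,-25,25)]
    L+=[(pl(st,l/1000),(255,0,255)) for l in bb(31,-55,55,85,145)+bb(26,-55,55,90,140)]
    for p,c in L:
        u=((proj(n,p)-(x,y)+.5)*f-.5).round().astype(int);cv2.polylines(im,[u],False,c,1)
    cv2.imwrite(f'pics/ov_{n}.png',im)
E
python3 ov.py
```

```text
(no output)
```

View pics/ov_top.png

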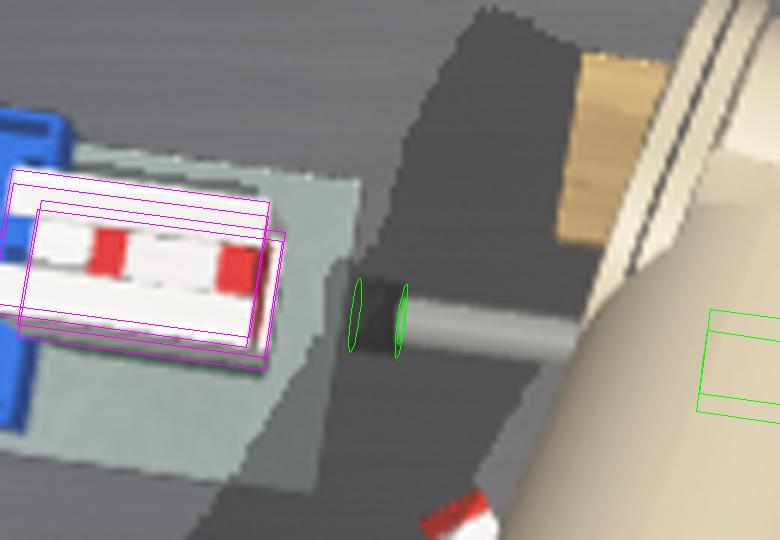

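View pics/ov_side.png

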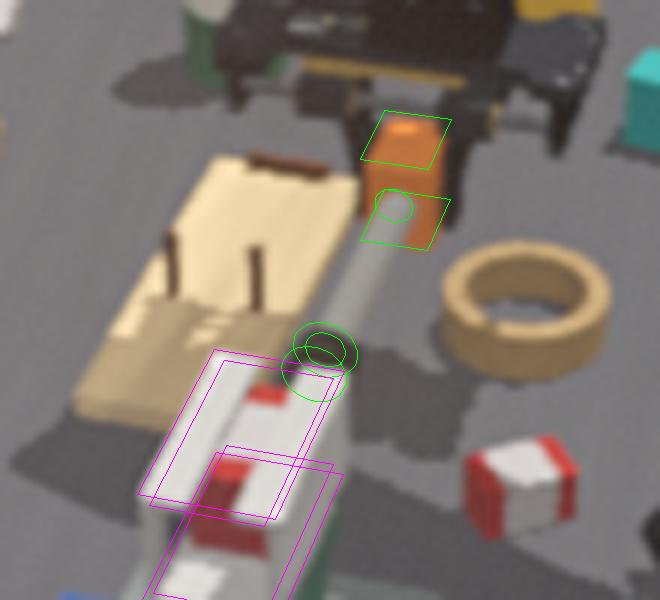

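Both overlays match within about 2–3 mm: the head is level with the mouth and its side view sits slightly low. I'll correct to the tube axis, then enter.

```bash
cat > sg.py <<'E'
import sys,numpy as np
from go import to
y=float(sys.argv[1])/1000; z=float(sys.argv[2])/1000
st=(0.5505,0.1401,-0.1086);c,s=np.cos(st[2]),np.sin(st[2])
from bench import r
d=np.array(r.read_state()['ee_pos'][:2])-st[:2]
print('stand xy mm',((c*d[0]+s*d[1])*1e3).round(1),((-s*d[0]+c*d[1])*1e3).round(1))
to(st[0]-s*y,st[1]+c*y,z,-6.2)
E
python3 sg.py -265 115.5
python3 -m inch '[{"translation":[-0.6,0.55,0],"spin":0},{"translation":[0,0,0],"spin":0}]'; python3 sg.py -265 115.5
```

```text
stand xy mm -4.9 -270.0
t 6.1 pos [ 0.5163 -0.1278  0.11  ] yang -6.32 tool cm [-0.55  0.49 -0.5 ] spin -0.12 tilt 0.32 F [ 0.6 -0.7 -2.6] w 0.0354
time: 6.35
ee_pos: [0.5232, -0.1303, 0.1165]
eef_rot: [-0.525, -0.471, 0.529, -0.471]
ft_force: [0.0, 0.3, -3.1]
width: 0.0355
stand xy mm 2.1 -271.8
t 6.35 pos [ 0.5232 -0.1303  0.1165] yang -6.44 tool cm [ 0.1  -0.22 -0.68] spin -0.24 tilt 0.33 F [ 0.   0.3 -3.1] w 0.0355
```

```bash
python3 -m inch '[{"translation":[0.1,-0.2,-2],"spin":-0.2},{"translation":[0,0,-1],"spin":0},{"translation":[0,0,0],"spin":0}]'; python3 sg.py -240 115.5
```

```text
time: 6.72
ee_pos: [0.5252, -0.1012, 0.1155]
eef_rot: [-0.525, -0.471, 0.529, -0.472]
ft_force: [0.2, 0.3, -4.2]
width: 0.0356
stand xy mm 1.0 -242.7
t 6.72 pos [ 0.5252 -0.1012  0.1155] yang -6.35 tool cm [ 0.   -0.1  -0.27] spin -0.15 tilt 0.37 F [ 0.2  0.3 -4.2] w 0.0356
```

```bash
python3 -m inch '[{"translation":[0,-0.1,-1.5],"spin":-0.1},{"translation":[0,0,-1.5],"spin":0},{"translation":[0,0,-1.5],"spin":0}]'; python3 sg.py -180 115.5
```

```text
time: 7.1
ee_pos: [0.5286, -0.0605, 0.1157]
eef_rot: [-0.524, -0.469, 0.532, -0.472]
ft_force: [-3.4, -9.7, 0.1]
width: 0.0357
stand xy mm 0.0 -201.7
t 7.1 pos [ 0.5286 -0.0605  0.1157] yang -6.62 tool cm [-0.   -0.02 -2.18] spin -0.42 tilt 0.66 F [-3.4 -9.7  0.1] w 0.0357
```

```bash
python3 -m inch '[{"translation":[0,0,-1.6],"spin":-0.4},{"translation":[0,0,-1.6],"spin":0},{"translation":[0,0,-1.6],"spin":0}]'; python3 sg.py -140 115.5
```

```text
time: 7.48
ee_pos: [0.534, -0.0182, 0.1164]
eef_rot: [-0.523, -0.466, 0.533, -0.474]
ft_force: [-2.2, -11.4, 1.4]
width: 0.0353
stand xy mm 0.7 -159.2
t 7.47 pos [ 0.534  -0.0182  0.1164] yang -6.64 tool cm [ 0.06 -0.09 -1.92] spin -0.44 tilt 1.07 F [ -2.2 -11.4   1.4] w 0.0353
```

Run:
```python
from bench import optics
import cv2
im=optics.camera('side')[:,:,::-1];cv2.imwrite('pics/s3.png',cv2.resize(im[170:340,190:310],None,fx=4.5,fy=3.5,interpolation=cv2.INTER_CUBIC))
```

```text
(no output)
```

View pics/s3.png

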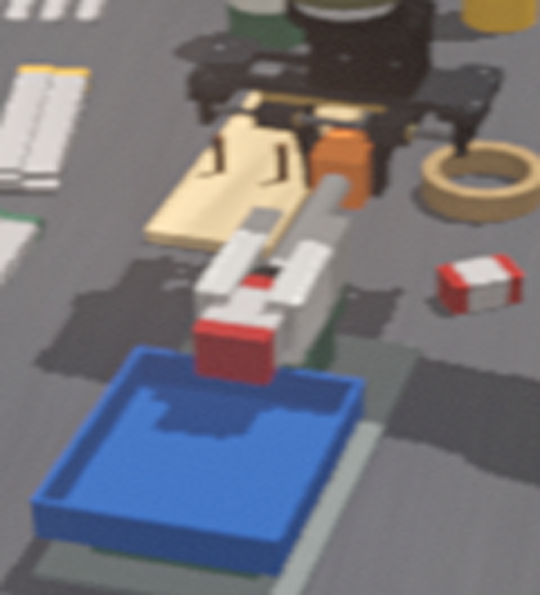

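The offcut's far end is out over the tray, at (235,350) in the crop, and the head follows in the slot. Tilt is creeping up, so I'll finish in fewer rows.

```bash
python3 -m inch '[{"translation":[0,-0.1,-2.3],"spin":-0.4},{"translation":[0,0,-2.3],"spin":0}]'; python3 sg.py -97 115.5
```

```text
time: 7.78
ee_pos: [0.5388, 0.0273, 0.1164]
eef_rot: [-0.522, -0.466, 0.533, -0.476]
ft_force: [0.4, 1.1, -3.3]
width: 0.0358
stand xy mm 0.6 -113.4
t 7.78 pos [0.5388 0.0273 0.1164] yang -6.46 tool cm [ 0.06 -0.06 -1.64] spin -0.26 tilt 1.18 F [ 0.4  1.1 -3.3] w 0.0358
```

```bash
python3 -m inch '[{"translation":[0,-0.05,-1.2],"spin":-0.2},{"translation":[0,0,-0.4],"spin":0},{"translation":[0,0,0],"spin":0}]'; python3 sg.py -97 115.5
python3 - <<'E'
from bench import optics
import cv2
im=optics.camera('side')[:,:,::-1];cv2.imwrite('pics/s4.png',cv2.resize(im[170:340,190:310],None,fx=4.5,fy=3.5,interpolation=cv2.INTER_CUBIC))
E
```

```text
time: 8.15
ee_pos: [0.5401, 0.045, 0.1162]
eef_rot: [-0.521, -0.467, 0.531, -0.477]
ft_force: [0.5, -1.8, -2.9]
width: 0.0357
stand xy mm 0.0 -95.6
t 8.15 pos [0.5401 0.045  0.1162] yang -6.15 tool cm [ 0.08 -0.    0.14] spin 0.05 tilt 1.2 F [ 0.5 -1.8 -2.9] w 0.0357
```

View pics/s4.png

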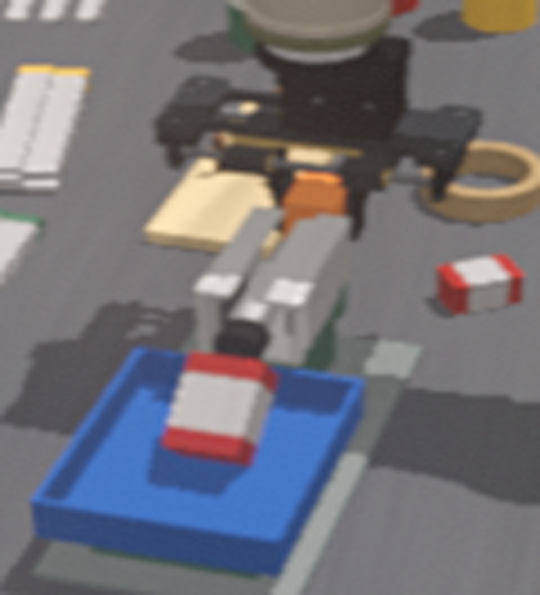

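The offcut is out beyond the tube, front end down at about (215,440), and seems to be tipping off. I'll wait two rows and look again.

```bash
python3 -m inch '[{"translation":[0,0,0],"spin":0},{"translation":[0,0,0],"spin":0}]'; python3 sg.py -97 115.5
python3 - <<'E'
from bench import optics
import cv2
im=optics.camera('side')[:,:,::-1];cv2.imwrite('pics/s5.png',cv2.resize(im[170:340,190:310],None,fx=4.5,fy=3.5,interpolation=cv2.INTER_CUBIC))
E
```

```text
time: 8.45
ee_pos: [0.5398, 0.0438, 0.1159]
eef_rot: [-0.521, -0.467, 0.532, -0.477]
ft_force: [0.1, -1.5, -3.3]
width: 0.0359
stand xy mm -0.2 -96.9
t 8.45 pos [0.5398 0.0438 0.1159] yang -6.23 tool cm [0.04 0.02 0.01] spin -0.03 tilt 1.22 F [ 0.1 -1.5 -3.3] w 0.0359
```

View pics/s5.png

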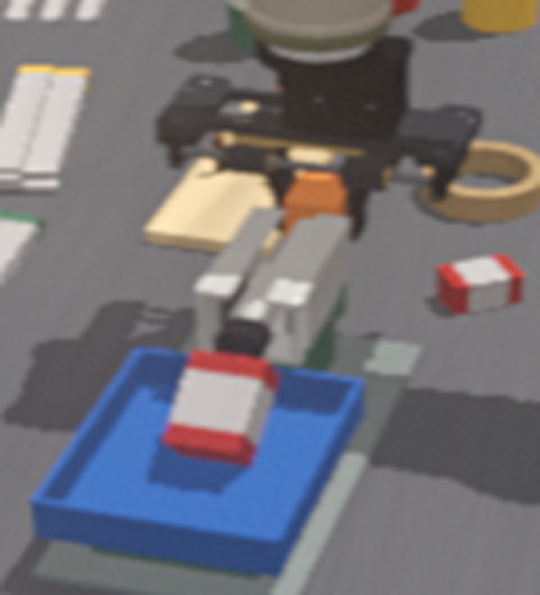

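It is still leaning, front edge on the tray floor and rear end against the head. I'll push about 10 mm more; the block front then stays about 7 mm or more clear of the mouth.

```bash
python3 -m inch '[{"translation":[0,0,-1.0],"spin":0},{"translation":[0,0,0],"spin":0}]'; python3 sg.py -97 115.5
python3 - <<'E'
from bench import optics
import cv2
im=optics.camera('side')[:,:,::-1];cv2.imwrite('pics/s6.png',cv2.resize(im[170:340,190:310],None,fx=4.5,fy=3.5,interpolation=cv2.INTER_CUBIC))
E
```

```text
time: 8.75
ee_pos: [0.541, 0.0543, 0.1158]
eef_rot: [-0.521, -0.467, 0.532, -0.477]
ft_force: [-0.1, -0.6, -3.3]
width: 0.0355
stand xy mm -0.1 -86.4
t 8.75 pos [0.541  0.0543 0.1158] yang -6.26 tool cm [0.06 0.01 1.06] spin -0.06 tilt 1.21 F [-0.1 -0.6 -3.3] w 0.0355
```

View pics/s6.png

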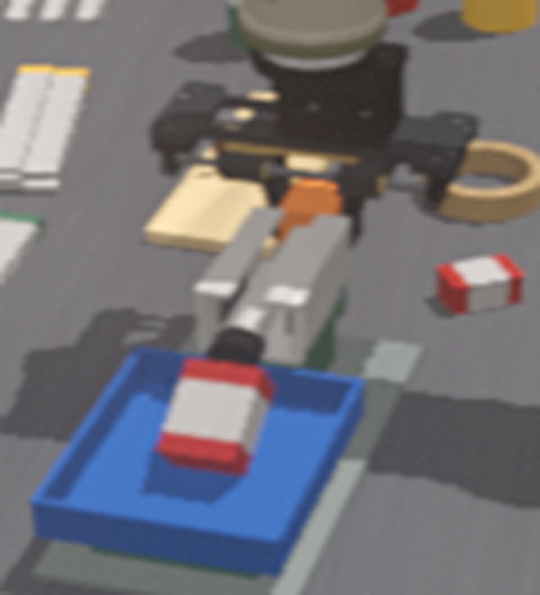

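Run:
```python
from h import *
st=(0.5505,0.1401,-0.1086)
def inv(u,v,z):
    return least_squares(lambda p:proj('side',pl(st,[p[0],p[1],z]))[0]-(u,v),[0,.1]).x*1000
for u,v,z in((160,457,.048),(245,472,.048),(165,433,.08),(248,447,.08),(185,362,.12),(270,372,.12),(185,362,.13),(185,362,.14)):
    print(u,v,z,inv(190+u/4.5,170+v/3.5,z).round(1))
```

```text
160 457 0.048 [ 26.7 135.6]
245 472 0.048 [-24.9 137.5]
165 433 0.08 [ 19.8 142.2]
248 447 0.08 [-29.3 143.6]
185 362 0.12 [ 17.7 108.7]
270 372 0.12 [-31.5 106.3]
185 362 0.13 [ 13.7 119.4]
185 362 0.14 [  9.7 130. ]
```

The front edge lies on the tray floor at stand y of about 136 mm, so lying flat its rear would be at about 66 mm, inside the near wall (59 mm). I'll retract briskly so it drops flat.

```bash
python3 -m inch '[{"translation":[0,0,4],"spin":0},{"translation":[0,0,4],"spin":0}]'; python3 sg.py -180 115.5
python3 - <<'E'
from bench import optics
import cv2
im=optics.camera('side')[:,:,::-1];cv2.imwrite('pics/s7.png',cv2.resize(im[170:340,190:310],None,fx=4.5,fy=3.5,interpolation=cv2.INTER_CUBIC))
E
```

```text
time: 9.05
ee_pos: [0.5326, -0.0234, 0.1173]
eef_rot: [-0.52, -0.469, 0.53, -0.478]
ft_force: [-0.1, -0.2, -2.6]
width: 0.0356
stand xy mm -0.1 -164.5
t 9.05 pos [ 0.5326 -0.0234  0.1173] yang -5.87 tool cm [ 0.21 -0.    1.55] spin 0.33 tilt 1.17 F [-0.1 -0.2 -2.6] w 0.0356
```

View pics/s7.png

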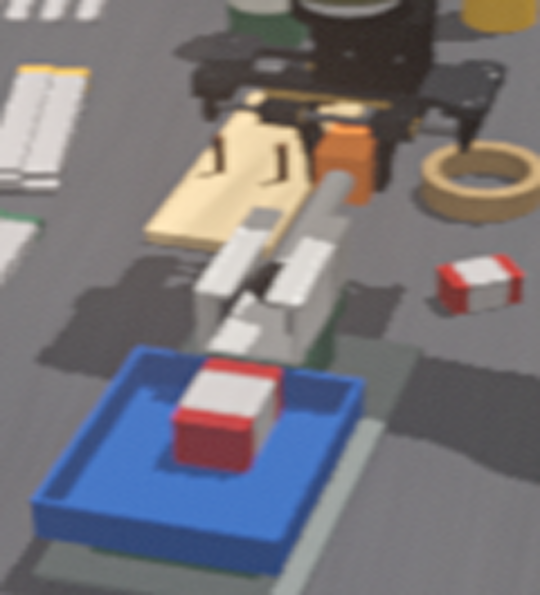

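The offcut now appears in the tray, lying along the push direction at (225,415). I'll retract clear of the tube.

```bash
python3 -m inch '[{"translation":[0,0,4],"spin":0.3},{"translation":[0,0,4],"spin":0},{"translation":[0,0,2],"spin":0},{"translation":[0,0,0],"spin":0}]'; python3 sg.py -270 115.5; python3 go.py .6125 -.234 .105 -6.8
python3 - <<'E'
from bench import r,optics
import cv2
s=r.read_state();print(s['ee_pos'].tolist(),s['eef_rot'].tolist())
im=optics.camera('side')[:,:,::-1];cv2.imwrite('pics/s8.png',cv2.resize(im[170:340,190:310],None,fx=4.5,fy=3.5,interpolation=cv2.INTER_CUBIC))
cv2.imwrite('pics/side2.png',im)
im=optics.camera('top')[:,:,::-1];cv2.imwrite('pics/top2.png',im)
cv2.imwrite('pics/t8.png',cv2.resize(im[145:245,110:310],None,fx=3.8,fy=3.8,interpolation=cv2.INTER_CUBIC))
E
```

```text
time: 9.6
ee_pos: [0.5205, -0.1316, 0.12]
eef_rot: [-0.522, -0.465, 0.533, -0.476]
ft_force: [0.2, 0.8, -3.1]
width: 0.0356
stand xy mm -0.4 -273.3
t 9.6 pos [ 0.5205 -0.1316  0.12  ] yang -6.56 tool cm [ 0.45  0.04 -0.34] spin -0.36 tilt 1.23 F [ 0.2  0.8 -3.1] w 0.0356
t 9.6 pos [ 0.5205 -0.1316  0.12  ] yang -6.56 tool cm [ 1.71 10.31  9.09] spin 0.24 tilt 1.23 F [ 0.2  0.8 -3.1] w 0.0356
[0.5204837290723884, -0.13159657565963795, 0.12002901649155219] [-0.5223965865247515, -0.46518280278933033, 0.5331192652956876, -0.47591030178694077]
```

View pics/s8.png

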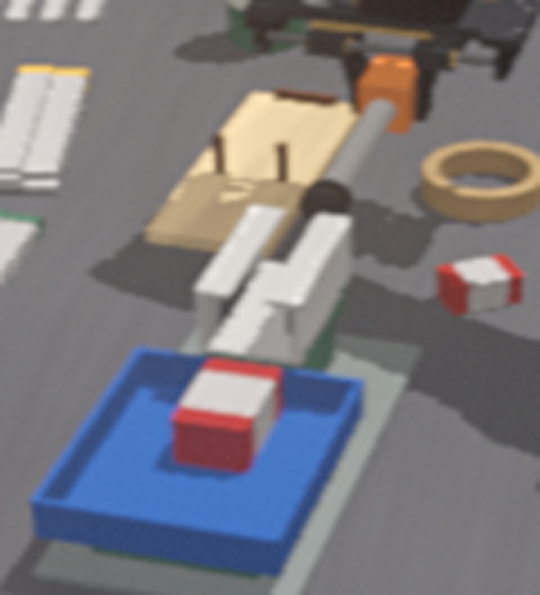

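View pics/t8.png

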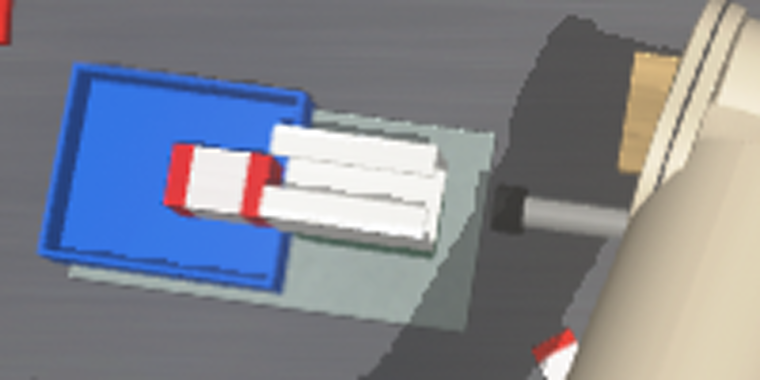

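Run:
```python
import cv2
a=cv2.imread('pics/side2.png');b=cv2.imread('pics/top2.png')
z1=cv2.resize(a[260:315,215:265],None,fx=8,fy=8,interpolation=cv2.INTER_CUBIC)
z2=cv2.resize(b[175:210,145:190],None,fx=8,fy=8,interpolation=cv2.INTER_CUBIC)
import numpy as np
o=np.zeros((440,770,3),np.uint8);o[:440,:400]=z1;o[:280,405:765]=z2;cv2.imwrite('pics/off.png',o)
```

```text
(no output)
```

View pics/off.png

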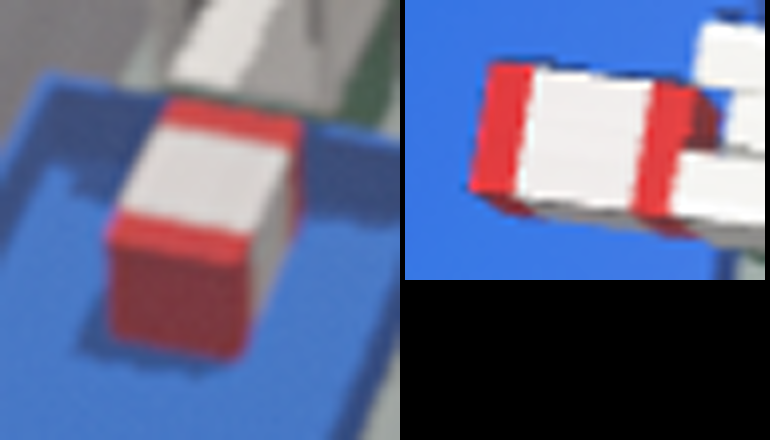

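```bash
python3 - <<'E'
from h import *
from scipy.spatial.transform import Rotation as R
s=cr(215,260,8);t=cr(145,175,8)
o=[('side',*s(172,98),22,-35,22),('side',*s(303,120),-22,-35,22),('side',*s(252,264),-22,35,22),('side',*s(107,238),22,35,22),('side',*s(110,335),22,35,-22),('side',*s(242,361),-22,35,-22),
('top',*t(488-405,62),22,35,22),('top',*t(470-405,190),-22,35,22),('top',*t(700-405,84),22,-35,22),('top',*t(668-405,217),-22,-35,22)]
def f(p):
    A=R.from_euler('ZX',[p[3],p[4]]).as_matrix()
    return np.concatenate([proj(q[0],p[:3]+A@(np.array(q[3:])/1e3))[0]-q[1:3] for q in o])
r=least_squares(f,[.56,.24,.07,-.1,0]);p=r.x
st=(0.5505,0.1401,-0.1086);c,s_=np.cos(st[2]),np.sin(st[2]);d=p[:2]-st[:2]
print(p.round(4),'pitch deg',np.degrees(p[4]),'stand',(c*d[0]+s_*d[1]).round(4),(-s_*d[0]+c*d[1]).round(4));print(r.fun.reshape(-1,2).round(1).tolist())
E
sed -i 's/^P=.*/P=np.array([0.5205,-0.1316,0.1200]);q=[-0.5224,-0.46518,0.53312,-0.47591]/' ov.py; python3 ov.py
```

```text
[ 0.5589  0.2414  0.069  -0.0883  0.0025] pitch deg 0.14576827016972205 stand -0.0027 0.1016
[[-0.3, -0.3], [-0.5, -0.3], [-1.7, -0.4], [-0.3, -0.1], [0.0, 0.4], [-0.0, 0.1], [0.1, 0.8], [-0.2, 1.0], [-0.7, 0.8], [0.9, 0.5]]
```

View pics/ov_side.png

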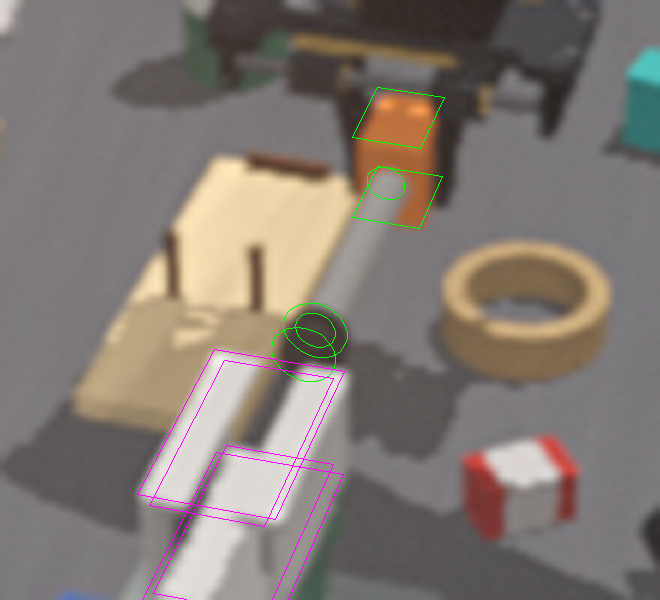

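The fit puts the offcut flat on the tray floor: centre z 69 mm, pitch 0.1°, stand y 102 mm. Now I'll carry the rod back above the rest.

```bash
python3 -m inch '[{"translation":[0.2,2.5,2.2],"spin":0.2},{"translation":[0,3.5,3],"spin":0},{"translation":[0,2.8,2.6],"spin":0},{"translation":[0,1.2,1.1],"spin":0},{"translation":[0,0,0],"spin":0}]'; python3 go.py .613 -.2342 .105 -6.8; python3 -c "
from bench import r
from scipy.spatial.transform import Rotation as R
print(R.from_quat(r.read_state()['eef_rot']).as_matrix()[:,0].round(4),R.from_quat([.53,.467,-.527,.472]).as_matrix()[:,0].round(4))"
```

```text
time: 10.32
ee_pos: [0.6162, -0.2205, 0.1174]
eef_rot: [-0.521, -0.471, 0.529, -0.477]
ft_force: [-0.2, -0.6, -3.4]
width: 0.0355
t 10.32 pos [ 0.6162 -0.2205  0.1174] yang -5.8 tool cm [ 1.26 -0.18  1.38] spin 1.0 tilt 0.86 F [-0.2 -0.6 -3.4] w 0.0355
[-0.0023 -0.0149 -0.9999] [ 0.0079 -0.0025 -1.    ]
```

```bash
python3 -m inch '[{"translation":[0,-0.2,1.4],"spin":1.0},{"translation":[0,0,0],"spin":0}]'; python3 go.py .613 -.2342 .042 -6.8
python3 - <<'E'
from bench import r,optics
import cv2
s=r.read_state();print(s['ee_pos'].tolist(),s['eef_rot'].tolist())
im=optics.camera('wrist')[:,:,::-1];cv2.imwrite('pics/w9.png',im)
E
```

```text
time: 10.58
ee_pos: [0.6122, -0.2326, 0.1173]
eef_rot: [-0.525, -0.467, 0.533, -0.473]
ft_force: [0.4, -0.2, -3.5]
width: 0.0359
t 10.57 pos [ 0.6122 -0.2326  0.1173] yang -6.75 tool cm [7.53 0.11 0.04] spin 0.05 tilt 0.8 F [ 0.4 -0.2 -3.5] w 0.0359
[0.6122389706140567, -0.23261556517102638, 0.11726502417523721] [-0.5245130776399046, -0.46680229760972786, 0.532594941163014, -0.47257197862183936]
```

View pics/w9.png

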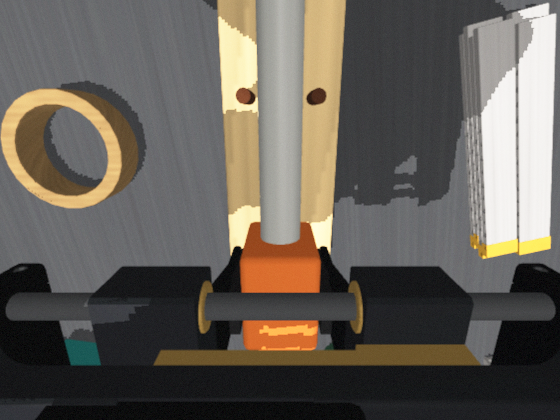

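The shaft is centred between the pegs: pegs at (245,96) and (317,96), shaft at column 281. Descending.

```bash
python3 -m inch '[{"translation":[2,0.1,0],"spin":0},{"translation":[2,0,0],"spin":0},{"translation":[1.4,0,0],"spin":0},{"translation":[0,0,0],"spin":0}]'; python3 go.py .613 -.2342 .0395 -6.8
```

```text
time: 11.12
ee_pos: [0.6129, -0.2298, 0.0579]
eef_rot: [-0.524, -0.469, 0.532, -0.472]
ft_force: [0.2, -1.7, -2.9]
width: 0.0352
t 11.12 pos [ 0.6129 -0.2298  0.0579] yang -6.56 tool cm [1.84 0.07 0.41] spin 0.24 tilt 0.68 F [ 0.2 -1.7 -2.9] w 0.0352
```

```bash
python3 -m inch '[{"translation":[0,0.05,0.4],"spin":0.2},{"translation":[1.2,0,0],"spin":0},{"translation":[0,0,0],"spin":0}]'; python3 go.py .613 -.2342 .0395 -6.8
```

```text
time: 11.5
ee_pos: [0.6133, -0.2347, 0.0458]
eef_rot: [-0.525, -0.467, 0.532, -0.472]
ft_force: [0.7, 0.4, -4.6]
width: 0.0355
t 11.5 pos [ 0.6133 -0.2347  0.0458] yang -6.78 tool cm [ 0.63 -0.03 -0.06] spin 0.02 tilt 0.68 F [ 0.7  0.4 -4.6] w 0.0355
```

```bash
python3 -m inch '[{"translation":[0.45,0,0],"spin":0},{"translation":[0,0,0],"spin":0}]'; python3 go.py .613 -.2342 .039 -6.8;python3 -m inch '[{"translation":[0.2,0,0],"spin":0},{"translation":[0,0,0],"spin":0}]'; python3 go.py .613 -.2342 .039 -6.8
```

```text
time: 11.75
ee_pos: [0.6135, -0.2349, 0.0414]
eef_rot: [-0.525, -0.467, 0.532, -0.472]
ft_force: [-0.6, 0.1, -2.9]
width: 0.0358
t 11.75 pos [ 0.6135 -0.2349  0.0414] yang -6.78 tool cm [ 0.24 -0.06 -0.07] spin 0.02 tilt 0.68 F [-0.6  0.1 -2.9] w 0.0358
time: 12.0
ee_pos: [0.6137, -0.2349, 0.0396]
eef_rot: [-0.525, -0.467, 0.532, -0.472]
ft_force: [0.5, 0.1, -3.6]
width: 0.0357
t 12.0 pos [ 0.6137 -0.2349  0.0396] yang -6.78 tool cm [ 0.06 -0.08 -0.06] spin 0.02 tilt 0.68 F [ 0.5  0.1 -3.6] w 0.0357
```

```bash
python3 -m inch '[{"translation":[0.15,0,0],"spin":0},{"translation":[0,0,0],"spin":0}]'; python3 go.py .613 -.2342 .039 -6.8;python3 -m inch '[{"translation":[0.1,0,0],"spin":0},{"translation":[0,0,0],"spin":0}]'; python3 go.py .613 -.2342 .039 -6.8
```

```text
time: 12.25
ee_pos: [0.6142, -0.2352, 0.0391]
eef_rot: [-0.526, -0.467, 0.532, -0.472]
ft_force: [1.3, -0.4, -3.9]
width: 0.0356
t 12.25 pos [ 0.6142 -0.2352  0.0391] yang -6.78 tool cm [ 0.01 -0.13 -0.08] spin 0.02 tilt 0.67 F [ 1.3 -0.4 -3.9] w 0.0356
time: 12.5
ee_pos: [0.6143, -0.2353, 0.039]
eef_rot: [-0.526, -0.467, 0.532, -0.472]
ft_force: [-0.5, -0.4, -3.9]
width: 0.0358
t 12.5 pos [ 0.6143 -0.2353  0.039 ] yang -6.78 tool cm [-0.01 -0.14 -0.09] spin 0.02 tilt 0.65 F [-0.5 -0.4 -3.9] w 0.0358
```

```bash
python3 -m inch '[{"translation":[0.2,-0.1,-0.1],"spin":0},{"translation":[0,0,0],"spin":0}]'; python3 go.py .613 -.2342 .039 -6.8
```

```text
time: 12.75
ee_pos: [0.6144, -0.2354, 0.0391]
eef_rot: [-0.526, -0.466, 0.531, -0.473]
ft_force: [0.1, 0.1, -3.2]
width: 0.0355
t 12.75 pos [ 0.6144 -0.2354  0.0391] yang -6.82 tool cm [ 0.01 -0.16 -0.1 ] spin -0.02 tilt 0.74 F [ 0.1  0.1 -3.2] w 0.0355
```

```bash
python3 -m inch '[{"translation":[0,0,0],"spin":0},{"translation":[0,0,0],"spin":0},{"translation":[0,0,0],"spin":0},{"translation":[0,0,0],"spin":0},{"translation":[0,0,0],"spin":0},{"translation":[0,0,0],"spin":0},{"translation":[0,0,0],"spin":0}]' 0 ; python3 go.py .613 -.2342 .039 -6.8
```

```text
time: 13.62
ee_pos: [0.6149, -0.2354, 0.0389]
eef_rot: [-0.526, -0.465, 0.531, -0.474]
ft_force: [-0.5, -0.8, -0.1]
width: 0.0863
t 13.62 pos [ 0.6149 -0.2354  0.0389] yang -6.8 tool cm [-0.01 -0.2  -0.1 ] spin -0.0 tilt 0.77 F [-0.5 -0.8 -0.1] w 0.0863
```

Released. I'll rise straight up, then back away toward the start side so the cameras can see the rest.

```bash
python3 -m inch '[{"translation":[-4,0,0],"spin":0},{"translation":[-5,0,0],"spin":0},{"translation":[-6,0,0],"spin":0},{"translation":[-6,0,0],"spin":0},{"translation":[-2,-6,0],"spin":0},{"translation":[0,-6,0],"spin":0},{"translation":[0,0,-6],"spin":-5},{"translation":[0,0,-6],"spin":-5},{"translation":[0,0,-6],"spin":-5},{"translation":[0,0,-6],"spin":-5},{"translation":[0,0,-6],"spin":-5},{"translation":[0,0,-6],"spin":-5},{"translation":[0,0,-6],"spin":-5},{"translation":[0,0,-6],"spin":-5},{"translation":[0,0,0],"spin":0}]'
python3 - <<'E'
from bench import r,optics
import cv2
im=optics.camera('top')[:,:,::-1];cv2.imwrite('pics/t10.png',im)
cv2.imwrite('pics/t10z.png',cv2.resize(im[150:210,270:365],None,fx=8,fy=8,interpolation=cv2.INTER_CUBIC))
im=optics.camera('side')[:,:,::-1];cv2.imwrite('pics/s10.png',im)
cv2.imwrite('pics/s10z.png',cv2.resize(im[180:250,220:280],None,fx=8,fy=8,interpolation=cv2.INTER_CUBIC))
E
```

```text
time: 15.5
ee_pos: [0.3995, 0.255, 0.2698]
eef_rot: [0.328, 0.621, -0.332, 0.63]
ft_force: [0.6, -0.9, -0.2]
width: 0.087
```

View pics/t10.png

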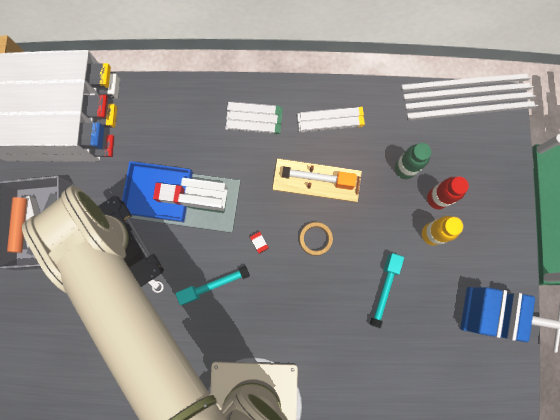

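View pics/s10.png

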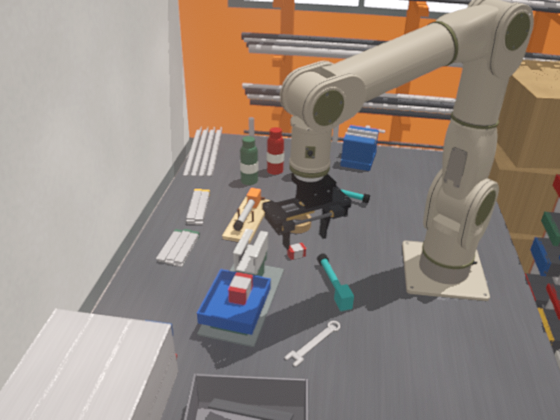

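View pics/t10z.png

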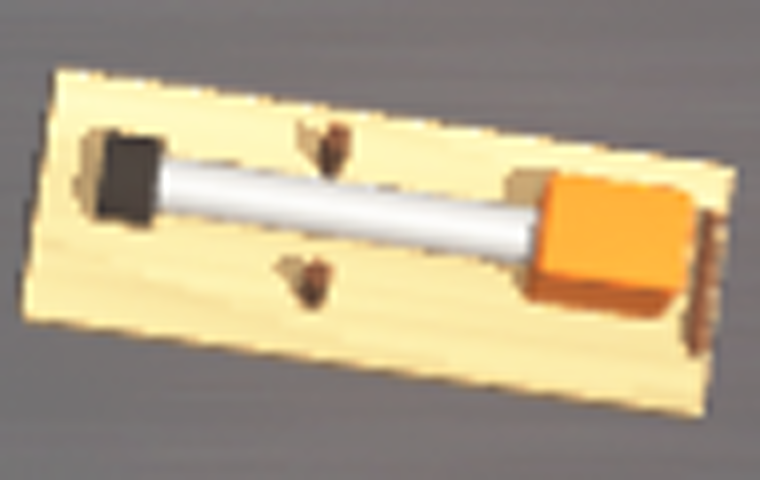

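View pics/s10z.png

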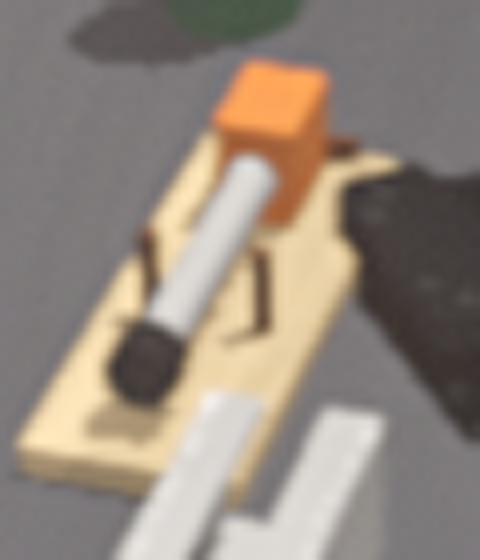

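The rod lies level on its rest, shaft between the pegs, within about 2 mm of the start. The offcut is in the tray at (168,193), and the cans, tape and wrench sit at the same pixels as before. Handing in.

```bash
python3 -c "
from bench import r,close_job
import numpy as np
s=r.read_state();print(s['time'],np.abs(s['joint_vel']).max());print(close_job())"
```

```text
15.6 0.035731819407956576
the job is handed in; nothing more can be done
None
```

The job is done and was handed in at 15.6 s. I gripped the ram rod by its orange block and pushed the offcut out of the far end of the tube into the blue tray. I then laid the rod back on its rest with the shaft between the pegs.

- **Offcut:** it first leaned against the rod head, so I pushed about 10 mm further and pulled back quickly so it fell flat. A fit to both camera views then put it flat on the tray floor (centre 69 mm up, about 0.1° tilt). The gripper never touched it.
- **Rod:** in the last pictures it lies level, about 2 mm nearer the stop strip than at the start, by eye from the enlarged views.
- **Cans, tape roll and wrench:** unmoved in the top view, though the arm hid part of the wrench there.
- **Forces:** the highest wrist reading I saw was about 12 N during the push.
- **Disagreements:** the side camera read about 2–3 mm off the top camera. The tool also tilted up to about 1.2° while pushing, which did no harm. No check failed.

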